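# Bleed the spray gun and hold the sprayer cap at its half-turn vent position

## Robot

A 6-joint arm with a two-finger parallel gripper is mounted at the origin on the work surface. World frame = base frame: x ahead of the robot, y to its left, z up, the work surface at z = 0. Lengths are in mm, angles in rad, forces in N, time in s.
With the tool pointing down it reaches from about 275 to 1000 mm from the base axis. Payload 8.4 kg.
Tool frame: the origin (TCP) lies at the very end of the fingers, on their centre line; the grasp point (between the pads) lies 19 mm behind it; z points along the fingers, y is the line along which they close (so a half turn about z gives the same grasp; the last joint's range is limited). The gripper opens to 85 mm and grips with 20 to 120 N. Pads are 22 mm wide; open, the fingers measure 114 mm over their backs; the gripper's body (76 mm by 85 mm) begins 54 mm behind the grasp point. The pads swing forward as they close: fully open they stand 13 mm farther back than shut.
Start: joints at [1.265, 0.353, 1.633, -0, 1.155, -0.002], TCP at [186.966, 596.382, 231.281] pointing down, gripper open.
Joint ranges: [-2.63, 2.63], [-0.92, 2.1], [0.06, 2.66], [-1.3, 4.44], [0, 2.69], [-3.02, 3.02]. Speed limits (rad/s): [2.22, 2.22, 2.79, 3.14, 3.14, 3.14].

## Interface

Orientations are given as [roll, pitch, yaw] about the fixed x, y, z axes, in that order (R = Rz(yaw) Ry(pitch) Rx(roll)).
In Python, from rig import sensors, grab_frame, camera_params, order gives the robot as it stands. The module is installed in compiled form; this text tells all that it offers.
- The arm moves only by the tool move_arm, never from a script. Its argument "motion" is a list of rows, each a list of 7 numbers: the turn, a rotation vector about the tool's x, y, z in rad, then the shift along the tool's x, y, z in m, then the finger opening in m, from 0 to 0.0854. A call has 1 to 8 rows; each row is the pose to reach, as a shift and turn from the pose commanded when the call began, along the tool's axes at that moment; what a row does not reach only later rows make up. A row lasts 1/8 s, in which the tool goes at most 62.5 mm and 10.7 degrees, less where a joint would pass 70% of its speed; a pose out of reach is approached as far as the arm can. A call with a gripper value outside its range is refused whole. The fingers move at their own pace and stop on an object; "grip_force" is the grip in N (left out, the last holds). Time passes only in rows, so rows that repeat a pose let the fingers close. It gives the time, the measured TCP pose, the force, the opening and the grip force at its end, in the units of the state.
- sensors.sense(): the state, without advancing time (a new reading comes with each control period).
- grab_frame(name): name is "scene" or "top" or "wrist"; returns (picture, depth): 480x640x3 uint8, red, green, blue; 480x640 float32, mm along the optical axis (not along the pixel's ray), 0 where there is no reading.
- camera_params(name): a dict with "camera_matrix" (3x3 intrinsics, pixels), "world_from_camera" (4x4, takes a point from camera to world coordinates). Camera axes: x right, y down, z forward; pixel columns grow to the right and rows downward; lengths in mm; the calibration is good to about 2 mm. A picture is of the moment at which its call begins: read the wrist's pose just before it. camera_params takes no time and is no camera call; for the wrist camera it gives the pose at the moment of the call.
- order.sign_off(): hands the job in; it is judged then, once.
The state is a dict: "clock": time; "qpos": joint angles; "qvel": joint speeds; "joint_efforts": joint torques, N m; "eef_pos": TCP position; "tcp_rot": TCP orientation; "contact_force": force on the tool from outside, world axes, zero at the start; "wrist_torque": the same for the moment, N m; "opening": opening from 0.0 (shut) to 1.0 (fully open); "grasp_force": force on a finger pad.
Only numpy, scipy, OpenCV 4.12 (cv2) and the standard library are available. Lean on these libraries where they do the work, as an engineer would, in place of code of your own. Each camera call takes 0.05 s, during which the arm holds its last target. There are 200 camera calls.

## Task

Get the yellow sprayer ready to vent: squeeze the trigger of the clamped spray gun fully against its handle and let it spring back. Then take the lid from the bamboo tray, drop it into the bayonet neck of the yellow tank and twist it clockwise, stopping halfway to the lock so that the lid's pointer lies over the thin half-turn rib on the neck; never let it go on to press the round lock pin. Finish while still gripping the lid and holding it there against its return spring, and leave the other things where they stand.

Things in the scene. Friction and masses are not known exactly. Their poses are not given: they have to be found in the camera images.
- gun: Spray gun clamped on its side to a fixed steel plate (12 mm high, 44 mm wide in y); origin on the bench under mid-grip. Fixed handle along the gun's x, -80 to 50 mm, 24 mm thick in y (-12 to 12), 26 mm tall, mid-height 50 mm. Head at x 50 to 84 mm (top 67 mm), barrel from it to y 140 mm. Trigger: black bar along the handle's +y side, 10 mm thick, 22 mm tall, same mid-height.
- squeeze_point (a point): Point on the gun 50 mm above the bench, midway between the outer faces of handle (gun y -12 mm) and resting trigger (y 38 mm), 50 mm apart; axes as the gun's. The handle does not give: squeezed fully, the pair measures 38 to 40 mm here and its middle lies 5 to 6 mm nearer the handle (-y).
- trigger (a joint): Trigger angle, rad: 0 at rest, 0.22 at its stop, fully squeezed (upright hinge near the head, 55 mm in +x from the squeeze point). The return spring takes about 1.5 N at the squeeze point to start and 6 N at the end; it springs back by itself.
- tank: Yellow plastic sprayer tank fixed to the bench, 124 mm across; origin on the bench under its centre. Open round neck, 100 mm across, its top (the flange) at 185 mm. Outside the neck, clockwise from above, 0.70 rad (40 deg) past the +x slot is the thin half-turn rib and 1.40 rad (80 deg) past it an ear with the round-topped steel lock pin.
- neck (a point): Centre of the neck's mouth at the flange's top face, 185 mm above the bench; axes as the tank's. The opening is 64 mm across with two entry slots along +x and -x, each 17 mm wide, reaching 43 mm from the axis. Flange 6 mm thick; below it the lid's lugs can turn clockwise (seen from above) against the small steel dogs of a sprung ring.
- half_mark (a point): Centre of the neck's mouth again, but with its x axis along the half-turn rib (5 mm wide fin, 47 to 73 mm from the axis, top 2 mm below the flange's top). The lid's x axis must end along this line, either way round.
- spring_ring (a joint): Sprung ring in the neck, rad, growing clockwise from 0. The seated lid's lugs meet its dogs after about 0.08 rad of twist and carry it along; it pushes back with 0.03 N m at 0 and about 0.11 N m at half turn, and turns an unheld lid back.
- lock_pin (a joint): Travel of the lock pin, m: 0 up (3 mm above the flange's top), 0.004 fully down. The lid's pointer begins to press it at about 1.18 rad of twist from the slots.
- lid: Black bayonet lid, 140 g, upright in the tray; origin under its plug (59 mm across, 22 tall). Two lugs along x, 12 wide, to 38 mm from the axis, 8 to 14 up. Rim 92 mm across, 22 to 28 up, pointers along x, 10 wide, to 62 mm. Grip bar on top along x: 64 long, 22 wide, 28 to 61 mm up. Fits either way round. Seated, its rim rests on the flange, origin 163 mm over the tank's, on its axis.
- tray: Bamboo tray fixed to the bench, 190 x 250 mm, walls 22 mm high and 6 mm thick; origin under its centre. The lid stands on its inner floor, 6 mm above the bench.
- small_pot: Bystander: small empty terracotta pot, 50 mm tall, standing in the tray beside the lid; origin under its centre
- pot: Bystander: empty terracotta pot, 110 mm tall, 120 mm across the rim; origin under its centre
- rake: Bystander: steel hand rake with a wooden handle, about 250 mm long, lying flat
- saucer: Bystander: terracotta saucer, 100 mm across, 20 mm high
- jar: Bystander: closed glass jar, 70 mm across, 90 mm tall
- brush: Bystander: hand brush lying flat
- feed: Bystander: green plastic feed bottle, 70 mm across, 190 mm tall

How it is judged (in metres and radians):
On the way, in this order (a step that is already met when the one before it is completed fails the run):
1. the trigger is squeezed fully (value of joint trigger above 0.18 rad), for 0.1 s.
2. the trigger is let go and has sprung back (value of joint trigger below 0.04 rad), for 0.1 s.
3. the lid is seated in the neck (horizontal distance between lid and tank below 0.006 m and z of lid in the frame of tank between 0.158 and 0.168 m and angle between lid's own z axis and vertical below 0.1 rad), for 0.2 s.
At the end, for the whole second after the job is handed in: Lid seated in the neck (6 mm off axis, origin 158-168 mm over the tank's, tilt 0.10 rad), x axis within 0.16 rad of the rib's line, sprung ring at 0.4 to 0.9 rad, fingers on the lid with over 2 N, lid still (0.2 rad/s), trigger back below 0.04 rad (all of step 3 and angle between the x axis of lid and the x axis of half_mark, either way round below 0.16 rad and value of joint spring_ring between 0.4 and 0.9 rad and contact force between the fingers and lid above 2 N and value of joint trigger below 0.04 rad and angular speed of lid below 0.2 rad/s); the arm keeps its last pose, push and grip.
It fails at once if the lock pin is pressed down by more than 2 mm (the lid clicks on towards the lock) (value of joint lock_pin above 0.002 m).
It fails at once if another thing on the bench or in the tray is moved by more than 40 mm (distance of any of small_pot, pot, rake, saucer, jar, brush, feed from where it was at the start of the episode above 0.04 m).
It also fails if it takes over 66 s, if anything falls off the work surface, if the arm or the gripper's body presses on something with over 40 N, if the wrist force passes 120 N, or if a joint passes its speed limit or range.

## Working session

There is one attempt and no reset: what is moved stays moved. The work goes in short steps, Python scripts to look and compute and a tool call to move; the robot and the scene stay as the last step left them, time stands still between calls to the robot, and variables do not carry over. Pictures are saved under pics/ and viewed, at most 10 in all, crops included, and the job is handed in when it is done.

Besides the shell and the picture viewer there is one more tool, called after ">>>" as name(argument=value, ...) on one line, values as JSON. move_arm: Moves the arm, as the interface text tells. Its arguments: {"type":"object","properties":{"motion":{"type":"array","items":{"type":"array","items":{"type":"number"}}},"grip_force":{"type":"number"}},"required":["motion"]}

```bash
mkdir -p pics; cat > h.py <<'E'
import numpy as np, cv2
from rig import sensors, grab_frame, camera_params, order
def cloud(name):
    im,d=grab_frame(name); p=camera_params(name); K=np.array(p["camera_matrix"]); T=np.array(p["world_from_camera"])
    v,u=np.mgrid[:480,:640]
    c=np.stack([(u-K[0,2])/K[0,0]*d,(v-K[1,2])/K[1,1]*d,d],-1)
    w=c@T[:3,:3].T+T[:3,3]; w[d==0]=np.nan
    return im,w
E
python3 - <<'E'
from h import *
for n in ("top","scene"):
    im,w=cloud(n); np.savez(n+".npz",im=im,w=w); cv2.imwrite(f"pics/{n}0.png",im[...,::-1])
s=sensors.sense(); print(s)
print(camera_params("top"))
E
```

```text
{'clock': 0.1, 'qpos': array([ 1.26466036e+00,  3.53559391e-01,  1.63405248e+00,  2.45329978e-05,
        1.15522866e+00, -2.38547784e-03]), 'qvel': array([ 0.00047971, -0.00038684, -0.00238636,  0.00200413, -0.00116176,
       -0.00117818]), 'joint_efforts': array([ 1.05586267e-03, -6.06352830e+01, -3.42819679e+01, -2.24788919e-04,
        4.00229677e-03, -3.96817700e-05]), 'eef_pos': array([186.79208949, 595.98180747, 230.65206267]), 'tcp_rot': array([-3.14034483e+00, -2.54092643e-05,  2.83783223e+00]), 'contact_force': array([-0.07748596,  0.23118258, -0.31276251]), 'wrist_torque': array([0.00345488, 0.00422444, 0.00292848]), 'grasp_force': 0.0, 'opening': 0.9983437794897533}
{'camera_matrix': array([[609.68742371,   0.        , 325.59879412],
       [  0.        , 609.68742371, 235.70096517],
       [  0.        ,   0.        ,   1.        ]]), 'world_from_camera': array([[-2.77812280e-02, -9.88262728e-01,  1.50216455e-01,
         3.92507486e+02],
       [-9.99607156e-01,  2.80227563e-02, -5.09056902e-04,
        -9.37860813e+00],
       [-3.70639714e-03, -1.50171585e-01, -9.88653002e-01,
         1.75145260e+03],
       [ 0.00000000e+00,  0.00000000e+00,  0.00000000e+00,
         1.00000000e+00]])}
```

View pics/top0.png

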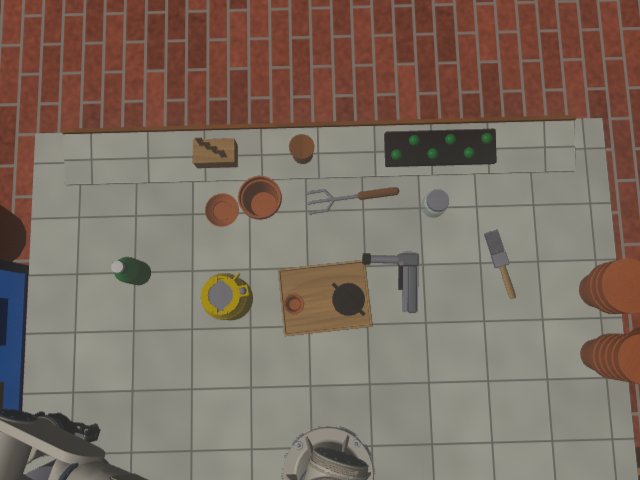

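View pics/scene0.png

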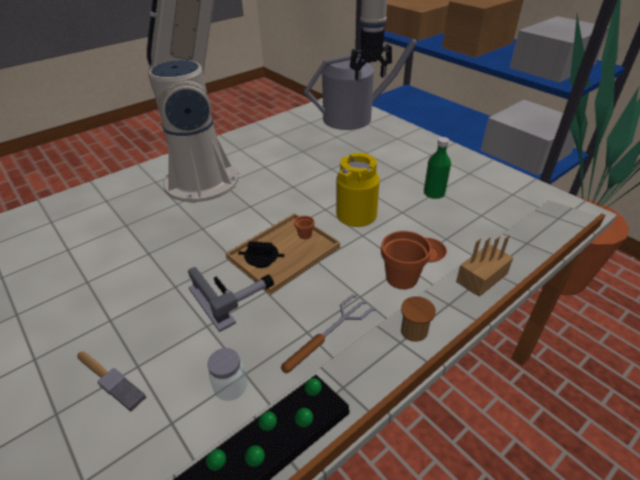

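Top view: gun handle around (409,290), head (408,259), barrel to (366,258). The lid is at (348,299) in the tray, with the small pot at (294,303). The tank is at (222,296), with the pin ear near (243,291). Next I'll measure from the clouds.

```bash
python3 - <<'E'
from h import *
Z=np.load("top.npz"); im,w=Z["im"],Z["w"]
def show(u0,u1,v0,v1,zlo,zhi):
    W=w[v0:v1,u0:u1].reshape(-1,3); m=(W[:,2]>zlo)&(W[:,2]<zhi); return W[m]
def rect(P,t): 
    r=cv2.minAreaRect(P[:,:2].astype(np.float32)); print(t,len(P),np.round(P.mean(0),1),"rect",np.round(r[0],1),np.round(r[1],1),round(r[2],1))
rect(show(395,425,270,320,55,70),"handle top+trig")
rect(show(395,425,250,270,57,75),"head")
rect(show(360,400,250,268,35,75),"barrel")
rect(show(325,372,275,325,28,40),"rim")
rect(show(325,372,275,325,58,75),"bar")
rect(show(280,310,285,320,35,75),"smallpot")
rect(show(195,255,265,325,176,192),"flange")
for n,b in (("tank",(190,265,255,335)),("lidgun",(270,430,245,340))):
    u0,u1,v0,v1=b; c=im[v0:v1,u0:u1,::-1]
    s=min(800/(u1-u0),600/(v1-v0)); cv2.imwrite(f"pics/{n}.png",cv2.resize(c,None,fx=s,fy=s,interpolation=cv2.INTER_CUBIC))
E
```

```text
handle top+trig 418 [ 494.3 -239.6   61.7] rect [ 489.2 -232.3] [ 48.3 116.6] 87.1
head 298 [ 573.9 -235.8   64.9] rect [ 571.7 -233.6] [65.3 45.8] 87.9
barrel 333 [ 580.7 -160.8   59.1] rect [ 577.1 -161.7] [103.1  39. ] 87.3
rim 609 [472.3 -67.4  33.6] rect [479.5 -71.5] [ 96.1 103.9] 88.3
bar 173 [472.9 -67.7  66.2] rect [472.8 -67.8] [63.9 20.1] 43.7
smallpot 193 [464.4  85.4  50.7] rect [464.4  85.3] [55.8 55.2] 88.5
flange 768 [487.6 255.9 183.8] rect [488.1 253.1] [ 99.3 123.1] 15.2
```

View pics/tank.png

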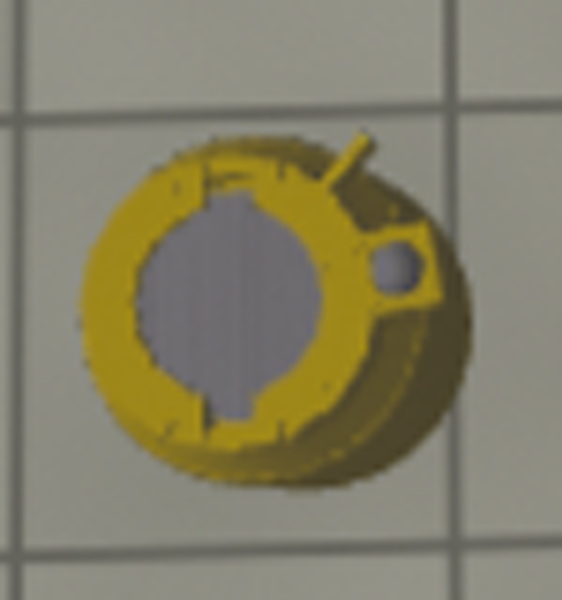

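View pics/lidgun.png

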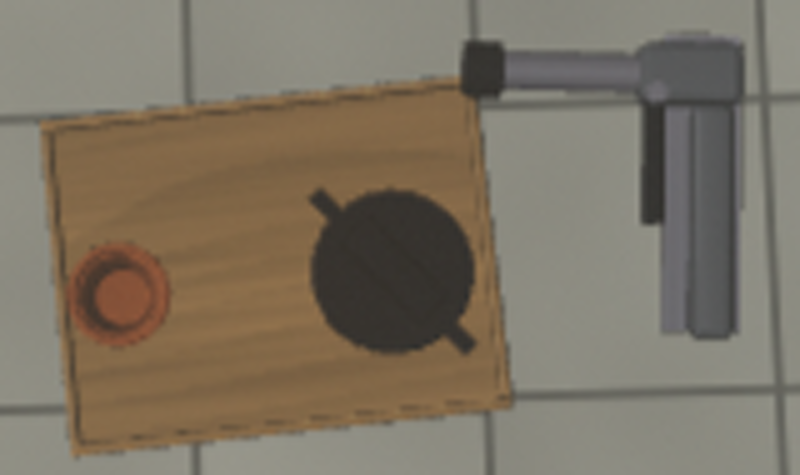

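Tank crop: slots at top and bottom, (235,180) and (230,415); rib at (350,160); pin at (398,267), so the tank's +x points roughly along world +x. Second crop: black trigger at (652,165) left of the handle at (712,220). The lid bar runs diagonally (pointers at (318,197) and (467,345)). I'll move over the gun and take a close look there.

```bash
cat >> h.py <<'E'
from scipy.spatial.transform import Rotation as R
def plan(xyz,yaw):
    s=sensors.sense(); r=R.from_euler("xyz",s["tcp_rot"]).as_matrix()
    t=R.from_euler("xyz",[np.pi,0,yaw]).as_matrix()
    print("rot",np.round(R.from_matrix(r.T@t).as_rotvec(),4),"shift",np.round(r.T@(np.array(xyz)-s["eef_pos"])/1000,4), "at",s["eef_pos"].round(1),s["tcp_rot"].round(4),"t",s["clock"])
E
python3 -c "
from h import *
plan([480,-225,300],-0.03)"
```

```text
rot [-3.0000e-04  1.8000e-03  2.8678e+00] shift [-0.5253 -0.6958 -0.0685] at [186.8 596.  230.7] [-3.1403 -0.      2.8378] t 0.1
```

>>> move_arm(motion=[[0,0,0.19,-0.03,-0.03,-0.07,0.085],[0,0,2.87,-0.525,-0.696,-0.069,0.085],[0,0,2.87,-0.525,-0.696,-0.069,0.085],[0,0,2.87,-0.525,-0.696,-0.069,0.085],[0,0,2.87,-0.525,-0.696,-0.069,0.085],[0,0,2.87,-0.525,-0.696,-0.069,0.085],[0,0,2.87,-0.525,-0.696,-0.069,0.085],[0,0,2.87,-0.525,-0.696,-0.069,0.085]])

```text
clock: 1.1
eef_pos: [346.8, 153.0, 292.9]
tcp_rot: [3.141, -0.0, 1.332]
contact_force: [1.4, 0.3, 0.4]
opening: 0.995
grasp_force: 0.0
```

```bash
python3 -c "
from h import *
plan([480,-225,300],-0.03)"
```

```text
rot [ 2.0000e-04 -6.0000e-04  1.3622e+00] shift [-0.3358  0.2188 -0.0071] at [346.8 153.  292.9] [ 3.1411e+00 -3.0000e-04  1.3322e+00] t 1.1
```

>>> move_arm(motion=[[0,0,1.36,-0.336,0.219,-0.007,0.085],[0,0,1.36,-0.336,0.219,-0.007,0.085],[0,0,1.36,-0.336,0.219,-0.007,0.085],[0,0,1.36,-0.336,0.219,-0.007,0.085],[0,0,1.36,-0.336,0.219,-0.007,0.085],[0,0,1.36,-0.336,0.219,-0.007,0.085],[0,0,1.36,-0.336,0.219,-0.007,0.085],[0,0,1.36,-0.336,0.219,-0.007,0.085]])

```text
clock: 2.1
eef_pos: [482.3, -224.6, 299.1]
tcp_rot: [-3.141, 0.001, -0.028]
contact_force: [-0.9, 0.6, -0.2]
opening: 0.998
grasp_force: 0.0
```

```bash
python3 - <<'E'
from h import *
plan([480,-225,300],-0.03)
im,w=cloud("wrist"); np.savez("wgun.npz",im=im,w=w); cv2.imwrite("pics/wgun.png",im[...,::-1])
print(w[240,320])
E
```

```text
rot [-0.0001  0.0008  0.0017] shift [-0.0023  0.0004 -0.0009] at [ 482.3 -224.6  299.1] [-3.1415e+00  8.0000e-04 -2.8300e-02] t 2.1
[ 4.10039667e+02 -2.27436183e+02 -3.65971220e-01]
```

View pics/wgun.png

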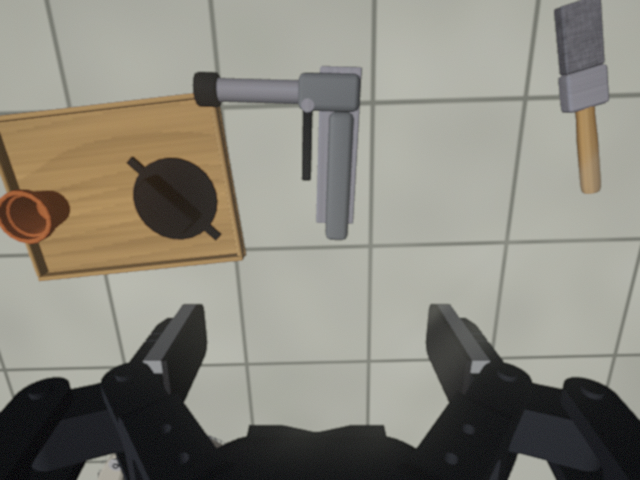

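Wrist view: handle from (340,115) to (337,238), trigger from (307,110) to (306,180), hinge at (307,104), lid centre (175,198). Now I'll fit the edges.

```bash
python3 - <<'E'
from h import *
Z=np.load("wgun.npz"); im,w=Z["im"],Z["w"]
def sel(u0,u1,v0,v1,zl,zh):
    W=w[v0:v1,u0:u1].reshape(-1,3); return W[(W[:,2]>zl)&(W[:,2]<zh)]
def fit(P,t):
    r=cv2.minAreaRect(P[:,:2].astype(np.float32)); print(t,len(P),np.median(P,0).round(1),np.round(r[0],1),np.round(r[1],1),round(r[2],2),"box",cv2.boxPoints(r).round(1).tolist())
fit(sel(320,360,120,245,58,70),"handle")
fit(sel(298,314,116,185,52,68),"trigger")
fit(sel(296,365,68,112,60,75),"head")
fit(sel(215,295,70,110,40,75),"barrel")
fit(sel(130,220,150,245,55,75),"bar")
fit(sel(130,220,150,245,25,45),"rim")
T=np.load("top.npz"); W=T["w"][265:320,395:425].reshape(-1,3); fit(W[(W[:,2]>58)&(W[:,2]<70)&(W[:,0]<545)],"handle top cam")
E
```

```text
handle 2675 [ 496.  -248.1   61.9] [ 491.  -248.1] [ 23.5 120.6] 87.15 box [[430.20001220703125, -256.79998779296875], [550.7000122070312, -262.79998779296875], [551.9000244140625, -239.39999389648438], [431.3999938964844, -233.39999389648438]]
trigger 662 [ 526.7 -216.9   60.1] [ 524.9 -216.9] [ 9.9 61.6] 87.77 box [[494.0, -220.60000610351562], [555.5, -223.0], [555.9000244140625, -213.1999969482422], [494.3999938964844, -210.8000030517578]]
head 2350 [ 576.8 -239.2   65.9] [ 576.7 -238.5] [59.9 34.2] 88.36 box [[558.7000122070312, -267.8999938964844], [592.9000244140625, -268.8999938964844], [594.7000122070312, -209.10000610351562], [560.5, -208.10000610351562]]
barrel 2002 [ 580.1 -168.7   58.6] [ 578.2 -169. ] [75.8 30.8] 83.34 box [[558.5, -204.89999389648438], [589.0999755859375, -208.39999389648438], [597.9000244140625, -133.10000610351562], [567.2999877929688, -129.60000610351562]]
bar 1546 [474.6 -71.8  65.7] [473.  -70.9] [63.9 22.6] 43.57 box [[442.0, -84.69999694824219], [457.6000061035156, -101.0999984741211], [503.8999938964844, -57.0], [488.29998779296875, -40.599998474121094]]
rim 3987 [480.7 -80.2  33.1] [472.5 -70.6] [91.8 91.4] 87.05 box [[424.5, -114.0999984741211], [515.7000122070312, -118.80000305175781], [520.5, -27.100000381469727], [429.20001220703125, -22.399999618530273]]
handle top cam 353 [ 498.7 -242.3   62.1] [ 487.7 -232.2] [ 48.  113.4] 87.26 box [[429.8999938964844, -253.5], [543.2000122070312, -258.8999938964844], [545.5, -210.89999389648438], [432.20001220703125, -205.5]]
```

```bash
python3 -c "
from h import *
plan([505,-240,31],-0.045)"
```

```text
rot [-0.0005  0.0011  0.0168] shift [0.0237 0.0158 0.2681] at [ 482.  -223.7  299.2] [-3.1411e+00  1.1000e-03 -2.8200e-02] t 2.15
```

>>> move_arm(motion=[[0,0,0.017,0.0235,0.0158,0.05,0.085],[0,0,0.017,0.0235,0.0158,0.11,0.085],[0,0,0.017,0.0235,0.0158,0.16,0.085],[0,0,0.017,0.0235,0.0158,0.2,0.085],[0,0,0.017,0.0235,0.0158,0.235,0.085],[0,0,0.017,0.0235,0.0158,0.26,0.085],[0,0,0.017,0.0235,0.0158,0.268,0.085],[0,0,0.017,0.0235,0.0158,0.268,0.085]])

```text
clock: 3.15
eef_pos: [505.3, -238.8, 31.9]
tcp_rot: [-3.141, 0.0, -0.039]
contact_force: [1.4, 0.5, -0.2]
opening: 0.994
grasp_force: 0.0
```

>>> move_arm(motion=[[0,0,0,0,0,0,0.07],[0,0,0,0,0,0,0.06],[0,0,0,0,0,0,0.052],[0,0,0,0,0,0,0.046],[0,0,0,0,0,0,0.042],[0,0,0,0,0,0,0.038],[0,0,0,0,0,0,0.038],[0,0,0,0,0,0,0.038]], grip_force=25)

```text
clock: 4.15
eef_pos: [505.4, -241.1, 32.8]
tcp_rot: [3.139, -0.001, -0.039]
contact_force: [-5.3, -9.6, 9.8]
opening: 0.447
grasp_force: 16.1
```

>>> move_arm(motion=[[0,0,0,0,0.001,0,0.036],[0,0,0,0,0.001,0,0.036],[0,0,0,0,0.001,0,0.036],[0,0,0,0,0.001,0,0.036]], grip_force=35)

```text
clock: 4.65
eef_pos: [505.4, -241.6, 33.0]
tcp_rot: [3.139, -0.001, -0.039]
contact_force: [-5.9, -6.9, 12.9]
opening: 0.431
grasp_force: 33.9
```

The opening has stopped at the stop width with 34 N on the pads. The spring only accounts for 6 N of that, so the trigger is fully squeezed. I'll release and rise.

>>> move_arm(motion=[[0,0,0,0,0,0,0.085],[0,0,0,0,0,0,0.085],[0,0,0,0,0,0,0.085],[0,0,0,0,0,0,0.085],[0,0,0,0,0,0,0.085],[0,0,0,0,0,-0.05,0.085],[0,0,0,0,0,-0.11,0.085],[0,0,0,0,0,-0.17,0.085]])

```text
clock: 5.65
eef_pos: [505.0, -239.8, 203.5]
tcp_rot: [-3.141, 0.0, -0.039]
contact_force: [0.7, -0.4, -0.6]
opening: 0.995
grasp_force: 0.0
```

```bash
python3 -c "
from h import *
plan([473,-71,120],0.761)"
```

```text
rot [-2.000e-04  3.000e-04 -8.001e-01] shift [-0.0385 -0.1674  0.0836] at [ 505.  -239.8  203.5] [-3.1415e+00  3.0000e-04 -3.9100e-02] t 5.65
```

>>> move_arm(motion=[[0,0,-0.18,-0.01,-0.04,0,0.085],[0,0,-0.36,-0.02,-0.09,0.02,0.085],[0,0,-0.54,-0.03,-0.13,0.04,0.085],[0,0,-0.7,-0.0385,-0.16,0.06,0.085],[0,0,-0.8,-0.0385,-0.1675,0.0835,0.085],[0,0,-0.8,-0.0385,-0.1675,0.0835,0.085],[0,0,-0.8,-0.0385,-0.1675,0.0835,0.085]])

```text
clock: 6.52
eef_pos: [473.9, -71.5, 119.0]
tcp_rot: [3.141, -0.0, 0.758]
contact_force: [-0.7, -0.1, -0.3]
opening: 0.993
grasp_force: 0.0
```

```bash
python3 -c "
from h import *
plan([473,-71,41],0.761)
im,w=cloud('wrist'); cv2.imwrite('pics/wlid.png',im[...,::-1])
m=(w[...,2]>60)&(w[...,2]<72)&(np.hypot(w[...,0]-473,w[...,1]+71)<45)
r=cv2.minAreaRect(w[m][:,:2].astype(np.float32));print(m.sum(),r)
G=np.load('wgun.npz')['w']
"
```

```text
rot [ 0.0006 -0.0003 -0.0025] shift [-0.0004 -0.001   0.078 ] at [473.9 -71.5 119. ] [ 3.1409e+00 -3.0000e-04  7.5850e-01] t 6.525
4322 ((473.5190124511719, -70.32894134521484), (63.80630874633789, 22.009992599487305), 43.60076904296875)
```

Bar position confirmed: (473.5,-70.3), 43.6°. I'll descend and grip.

>>> move_arm(motion=[[0,0,0,0,-0.001,0.03,0.085],[0,0,0,0,-0.001,0.055,0.075],[0,0,0,0,-0.001,0.07,0.06],[0,0,0,0,-0.001,0.078,0.05],[0,0,0,0,-0.001,0.078,0.035],[0,0,0,0,-0.001,0.078,0.018],[0,0,0,0,-0.001,0.078,0.015],[0,0,0,0,-0.001,0.078,0.015]], grip_force=50)

```text
clock: 7.58
eef_pos: [473.2, -70.4, 41.0]
tcp_rot: [3.141, -0.001, 0.761]
contact_force: [0.1, 0.5, 5.6]
opening: 0.245
grasp_force: 50.1
```

>>> move_arm(motion=[[0,0,0,0,0,0,0.015],[0,0,0,0,0,0,0.015],[0,0,0,0,0,-0.01,0.015],[0,0,0,0,0,-0.03,0.015],[0,0,0,0,0,-0.08,0.015],[0,0,0,0,0,-0.14,0.015],[0,0,0,0,0,-0.2,0.015],[0,0,0,0,0,-0.26,0.015]])

```text
clock: 8.57
eef_pos: [471.9, -70.2, 302.8]
tcp_rot: [3.141, -0.0, 0.761]
contact_force: [1.6, 1.2, -1.8]
opening: 0.245
grasp_force: 49.3
```

```bash
python3 -c "
from h import *
plan([400,170,300],3.14159)"
```

```text
rot [ 3.0000e-04  2.0000e-04 -2.3808e+00] shift [ 0.1136 -0.2235  0.0028] at [471.9 -70.2 302.8] [ 3.1414e+00 -2.0000e-04  7.6080e-01] t 8.575
```

```bash
python3 -c "
from h import *
plan([600,255,380],3.1)"
```

```text
rot [ 3.0000e-04  2.0000e-04 -2.3392e+00] shift [ 0.317  -0.1472 -0.0771] at [471.9 -70.2 302.8] [ 3.1414e+00 -2.0000e-04  7.6080e-01] t 8.575
```

>>> move_arm(motion=[[0,0,-0.15,0.02,-0.01,-0.04,0.015],[0,0,-0.3,0.06,-0.03,-0.077,0.015],[0,0,-0.48,0.1,-0.05,-0.077,0.015],[0,0,-0.66,0.14,-0.07,-0.077,0.015],[0,0,-0.84,0.18,-0.085,-0.077,0.015],[0,0,-1.02,0.22,-0.1,-0.077,0.015],[0,0,-1.2,0.26,-0.12,-0.077,0.015],[0,0,-1.38,0.3,-0.14,-0.077,0.015]])

```text
clock: 9.57
eef_pos: [593.3, 239.1, 377.6]
tcp_rot: [-3.141, 0.0, 2.147]
contact_force: [-0.1, -0.7, -1.5]
opening: 0.247
grasp_force: 49.3
```

```bash
python3 -c "
from h import *
plan([600,255,380],3.1)"
```

```text
rot [-5.000e-04 -3.000e-04 -9.533e-01] shift [ 0.0097  0.0143 -0.0024] at [593.3 239.1 377.6] [-3.141   0.      2.1467] t 9.575
```

>>> move_arm(motion=[[0,0,-0.17,0.003,0.003,-0.0024,0.015],[0,0,-0.34,0.006,0.006,-0.0024,0.015],[0,0,-0.51,0.01,0.01,-0.0024,0.015],[0,0,-0.68,0.01,0.014,-0.0024,0.015],[0,0,-0.82,0.01,0.014,-0.0024,0.015],[0,0,-0.953,0.01,0.014,-0.0024,0.015],[0,0,-0.953,0.01,0.014,-0.0024,0.015],[0,0,-0.953,0.01,0.014,-0.0024,0.015]])

```text
clock: 10.58
eef_pos: [599.6, 253.8, 379.9]
tcp_rot: [-3.141, -0.0, 3.091]
contact_force: [-0.5, -0.3, -1.8]
opening: 0.248
grasp_force: 49.5
```

```bash
python3 - <<'E'
from h import *
plan([488,255,260],3.1)
im,w=cloud("wrist"); np.savez("wtank.npz",im=im,w=w); cv2.imwrite("pics/wtank.png",im[...,::-1])
E
```

```text
rot [-0.0001 -0.0002 -0.009 ] shift [ 0.1115 -0.0044  0.1199] at [599.6 253.8 379.9] [-3.1415e+00 -2.0000e-04  3.0910e+00] t 10.575
```

View pics/wtank.png

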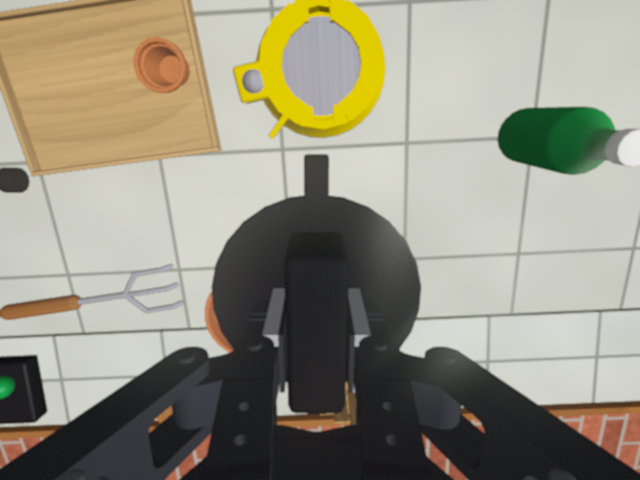

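Wrist view: tank neck at (321,62), slots at (322,10) and (322,112), rib at (280,124), pin (252,81); lid held with its pointer at (316,175). Next I'll fit templates to both the neck and the held lid.

```bash
cat > fit.py <<'E'
from h import *
from scipy.optimize import differential_evolution as DE
Z=np.load("wtank.npz"); im,w=Z["im"].astype(int),Z["w"]
def tofplane(w,z,C): t=(z-C[2])/(w[...,2]-C[2]); return C[:2]+t[...,None]*(w[...,:2]-C[:2])
C=np.array(camera_params("wrist")["world_from_camera"])[:3,3]
s=sensors.sense(); tcp=s["eef_pos"]; yaw=s["tcp_rot"][2]
# neck
near=np.hypot(w[...,0]-488,w[...,1]-254)<90
zf=w[near&(w[...,2]>178)&(w[...,2]<192)][:,2]; zt=np.median(zf); print("flange z",zt)
p=tofplane(w,zt,C); m=abs(w[...,2]-zt)<2.5
sel=np.hypot(p[...,0]-488,p[...,1]-254)<60; P=p[sel]; M=m[sel]
def neck(q):
    d=P-q[:2]; c,s_=np.cos(q[2]),np.sin(q[2]); x=d@[c,s_]; y=d@[-s_,c]; r=np.hypot(x,y)
    pred=(r>32)&~((abs(y)<8.5)&(abs(x)<43)); use=r<46.5
    return np.mean((pred!=M)[use])
r=DE(neck,[(478,498),(244,264),(-.25,.25)],seed=1,tol=1e-6); print("neck",r.x,r.fun)
# rib/pin check: points outside neck
d=w[...,:2]-r.x[:2]; rr=np.hypot(d[...,0],d[...,1]); k=near&(rr>56)&(rr<72)&(abs(w[...,2]-(zt-2))<2.5)
a=np.arctan2(d[...,1],d[...,0])[k]; print("outside angles rel neck",np.histogram(a-r.x[2],20))
# lid
zr=tcp[2]-7; c,s_=np.cos(yaw),np.sin(yaw)
p=tofplane(w,zr,C)-tcp[:2]; tx=p@[c,s_]; ty=p@[s_,-c]
v=(w[...,2]>300)&(abs(ty)<70)&(tx>0)&(tx<75)
zz=w[v&(w[...,2]<zr+8)&(tx>36)&(tx<60)][:,2]; print("rim z - tcp",np.median(zz)-tcp[2],len(zz))
use=(tx>34)&(tx<75)&(abs(ty)<60); Q=np.c_[tx[use],ty[use]]; N=(w[...,2]>zr-15)[use]
def lid(q):
    d=Q-q[:2]; c,s_=np.cos(q[2]),np.sin(q[2]); x=d@[c,s_]; y=d@[-s_,c]
    return np.mean(((np.hypot(x,y)<46)|((abs(y)<5)&(x<62)&(x>0)))!=N)
l=DE(lid,[(-8,8),(-8,8),(-.2,.2)],seed=1,tol=1e-6); print("lid in tool (x,y,ang about tool z)",l.x,l.fun)
E
python3 fit.py
```

```text
flange z 183.82630129216565
neck [ 4.85289816e+02  2.62870744e+02 -6.99777066e-04] 0.025
outside angles rel neck (array([25, 72, 58, 37, 33, 30, 36, 64, 68, 39,  0,  0,  0,  0,  0,  0,  0,
        0, 43, 68]), array([-1.65781706, -1.6080246 , -1.55823213, -1.50843967, -1.45864721,
       -1.40885474, -1.35906228, -1.30926982, -1.25947736, -1.20968489,
       -1.15989243, -1.11009997, -1.06030751, -1.01051504, -0.96072258,
       -0.91093012, -0.86113766, -0.81134519, -0.76155273, -0.71176027,
       -0.6619678 ]))
rim z - tcp -7.825983068459664 3512
lid in tool (x,y,ang about tool z) [ 8.42414229e-01 -5.64165685e-01  9.09602251e-05] 0.001984865401314973
```

```bash
cat > ft.py <<'E'
from h import *
from scipy.optimize import differential_evolution as DE
def neckfit(w,C,zt=None,c0=(488,258)):
    near=np.hypot(w[...,0]-c0[0],w[...,1]-c0[1])<55
    if zt is None: zt=np.median(w[near&(w[...,2]>178)&(w[...,2]<192)][:,2])
    t=(zt-C[2])/(w[...,2]-C[2]); p=C[:2]+t[...,None]*(w[...,:2]-C[:2]); m=abs(w[...,2]-zt)<4
    sel=np.hypot(p[...,0]-c0[0],p[...,1]-c0[1])<60; P=p[sel]; M=m[sel]
    def f(q):
        d=P-q[:2]; c,s_=np.cos(q[2]),np.sin(q[2]); x=d@[c,s_]; y=d@[-s_,c]; r=np.hypot(x,y)
        pred=((r>32)&~((abs(y)<8.5)&(abs(x)<43))&(r<50)); use=(r<50)|((y>0)&(r<54))
        return np.mean((pred!=M)[use])
    r=DE(f,[(c0[0]-12,c0[0]+12),(c0[1]-12,c0[1]+12),(-.25,.25)],seed=1,tol=1e-6); print("neck",r.x.round(3),r.fun,"z",zt)
    return r.x
if __name__=="__main__":
    for n,f in (("top","top.npz"),("wrist","wtank.npz")):
        C=np.array(camera_params(n)["world_from_camera"])[:3,3]; neckfit(np.load(f)["w"],C)
E
python3 ft.py
```

```text
neck [4.85640e+02 2.64428e+02 1.10000e-02] 0.15600624024961 z 184.3769837297334
neck [4.84947e+02 2.62992e+02 2.00000e-03] 0.036089672914369715 z 183.9076249638897
```

```bash
python3 -c "
from h import *
plan([486,263,237],3.1366)"
```

```text
rot [-0.0001 -0.0001 -0.0452] shift [0.1139 0.0035 0.1429] at [599.6 253.8 379.8] [-3.1415e+00 -1.0000e-04  3.0914e+00] t 10.625
```

>>> move_arm(motion=[[0,0,-0.045,0.03,0.0035,0.03,0.015],[0,0,-0.045,0.07,0.0035,0.06,0.015],[0,0,-0.045,0.1,0.0035,0.09,0.015],[0,0,-0.045,0.114,0.0035,0.12,0.015],[0,0,-0.045,0.114,0.0035,0.135,0.015],[0,0,-0.045,0.114,0.0035,0.143,0.015],[0,0,-0.045,0.114,0.0035,0.143,0.015]])

```text
clock: 11.5
eef_pos: [487.0, 262.9, 236.9]
tcp_rot: [3.142, 0.0, 3.138]
contact_force: [-0.3, 0.5, -1.8]
opening: 0.246
grasp_force: 49.5
```

```bash
python3 - <<'E'
from h import *
plan([486,263,198],3.1366)
im,w=cloud("wrist"); cv2.imwrite("pics/wh.png",im[...,::-1]); np.savez("wh.npz",im=im,w=w)
E
```

```text
rot [0.0001 0.0003 0.0015] shift [0.001  0.0001 0.0389] at [487.  262.9 236.9] [3.1415e+00 3.0000e-04 3.1381e+00] t 11.5
```

View pics/wh.png

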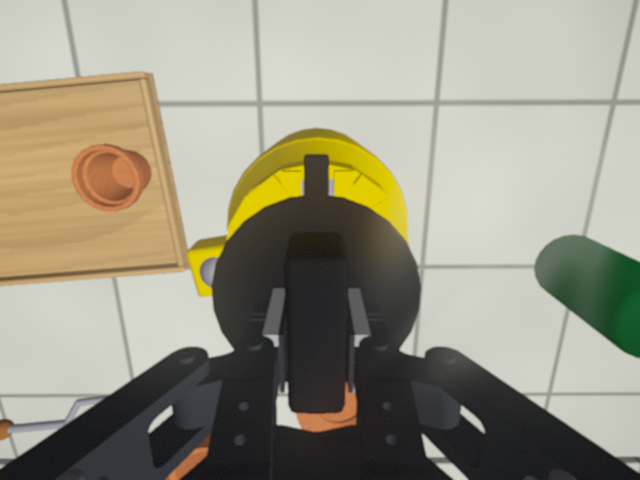

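The lid's pointer sits over the slot with the slot edges visible on both sides (303 and 333 px). Centring is within about 1 mm, so I'll lower it.

>>> move_arm(motion=[[0,0,0.001,0.001,0.0006,0.008,0.015],[0,0,0.001,0.001,0.0006,0.014,0.015],[0,0,0.001,0.001,0.0006,0.018,0.015],[0,0,0.001,0.001,0.0006,0.022,0.015],[0,0,0.001,0.001,0.0006,0.026,0.015],[0,0,0.001,0.001,0.0006,0.03,0.015]])

```text
clock: 12.3
eef_pos: [485.2, 263.5, 206.5]
tcp_rot: [3.142, 0.0, 3.138]
contact_force: [-0.3, -0.6, -1.2]
opening: 0.248
grasp_force: 49.5
```

>>> move_arm(motion=[[0,0,0,0.0,0,0.003,0.015],[0,0,0,0.0,0,0.006,0.015],[0,0,0,0.0,0,0.008,0.015],[0,0,0,0.0,0,0.009,0.015],[0,0,0,0.0,0,0.0095,0.015],[0,0,0,0.0,0,0.0095,0.015]])

```text
clock: 13.05
eef_pos: [485.0, 263.4, 198.0]
tcp_rot: [3.142, 0.0, 3.138]
contact_force: [-2.2, -3.0, 6.3]
opening: 0.248
grasp_force: 50.4
```

Seated at TCP z 198 with about 6 N of support. Twisting clockwise.

>>> move_arm(motion=[[0,0,0,0,0,0,0.012],[0,0,0.06,0,0,0,0.012],[0,0,0.13,0,0,0,0.012],[0,0,0.2,0,0,0,0.012],[0,0,0.27,0,0,0,0.012],[0,0,0.34,0,0,0,0.012],[0,0,0.4,0,0,0,0.012],[0,0,0.4,0,0,0,0.012]], grip_force=75)

```text
clock: 14.05
eef_pos: [485.5, 263.5, 198.1]
tcp_rot: [3.141, 0.001, 2.737]
contact_force: [-1.5, -2.4, 5.1]
opening: 0.242
grasp_force: 74.0
```

```bash
python3 -c "
from h import *
s=sensors.sense();print(s['wrist_torque'],s['contact_force'])"
```

```text
[-0.1927396   0.20457703 -0.08745223] [-1.54656584 -2.37037886  5.08630251]
```

>>> move_arm(motion=[[0,0,0.07,0,0,0,0.012],[0,0,0.14,0,0,0,0.012],[0,0,0.2,0,0,0,0.012],[0,0,0.26,0,0,0,0.012],[0,0,0.3,0,0,0,0.012],[0,0,0.3,0,0,0,0.012],[0,0,0.3,0,0,0,0.012]])

```text
clock: 14.92
eef_pos: [485.5, 263.4, 198.1]
tcp_rot: [3.141, 0.001, 2.438]
contact_force: [-1.1, -1.9, 6.5]
opening: 0.248
grasp_force: 74.1
```

```bash
python3 - <<'E'
from h import *
s=sensors.sense();print(s['wrist_torque'],s['contact_force'],s['tcp_rot'])
a=grab_frame("wrist")[0]; b=grab_frame("top")[0][250:340,175:280]; g=grab_frame("top")[0][245:325,380:430]
f=lambda x,h: cv2.resize(x,(int(x.shape[1]*h/x.shape[0]),h),interpolation=cv2.INTER_CUBIC)
cv2.imwrite("pics/end.png",np.hstack([f(a,300),f(b,300)])[...,::-1]); print(np.hstack([f(a,300),f(b,300)]).shape)
E
```

```text
[-0.22941141  0.23769023 -0.08695412] [-1.13371671 -1.88734644  6.53500829] [3.14080589e+00 6.08711935e-04 2.43797344e+00]
(300, 750, 3)
```

View pics/end.png

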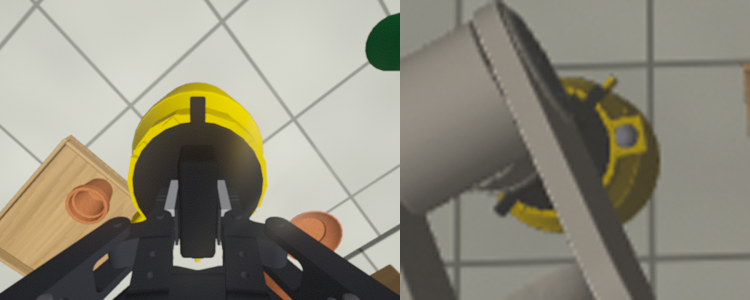

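The pointer lies along the rib: black at (600,92), with the yellow rib tip continuing at (612,80). The pin is clear, the lid is seated and the grip is holding. Handing in.

```bash
python3 -c "
from rig import order; print(order.sign_off())"
```

```text
the job is handed in; nothing more can be done
None
```

The job is handed in, with no verdict shown: the trigger was squeezed fully and released, and the lid is seated and turned about 0.70 rad, so its pointer lies over the half-turn rib. The lid is still gripped at about 74 N, clear of the lock pin, and nothing else was touched as far as the forces and pictures show.

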